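# Hold an offcut in the sawing board for the saw cut

## Task

Lift the lid of the plywood stock box until it leans back on its stop, and leave it open. Take out the pine offcut, lay it lengthwise along the fence of the sawing board with its end up against the dark stop block, and press it firmly down on the bed and into the fence at once with one diagonal push. Finish while still holding it pressed like that, with the fingers on the stop block's side of the saw slot so that a workmate can saw; leave the other tools on the bench alone.

Things in the scene. Friction and masses are not known exactly. Their poses are not given: they have to be found in the camera images.
- stock_box: Plywood box fixed to the bench, 200 (x) by 260 (y) by 75 mm high, walls and floor 8 mm thick. Origin at the centre of its underside; its x axis points from its front, where the lid's red tab is, to the hinged back, z up. A low divider 72 mm from the centre towards +y (55 mm above the floor) shuts off a narrow tray of fixed dowels; the offcut lies loose in the rest.
- box_lid (a joint): Angle of the box's lid in rad: 0 shut, 1.80 leaning back on its stop. It turns freely (280 g): let go before it is past upright (1.57) it falls shut, past upright it falls back onto its stop and stays there. Open, its edge stands 275 mm above the bench and its tab 315 mm.
- lid_tab (a point): Where to take the red lift tab that sticks out of the middle of the lid's front edge: 24 mm wide (along the hinge), 16 mm thick, sticking out 42 mm; this point is its middle, 22 mm out from the lid's edge. With the lid shut it is 83.5 mm above the bench and 26 mm in front of the box's front wall. It moves with the lid, 226 mm from the hinge axis.
- lid_hinge (a point): Middle of the lid's hinge line, on the box's back top edge (75.5 mm above the bench); the hinge line runs along the box's y axis. Its orientation turns with the lid: its -x axis points along the lid to the tab.
- offcut: Loose square length of pale pine, 130 (its x, the length) by 44 by 44 mm, about 130 g. Origin at the centre of its underside, z up. At the start it lies on the floor of the stock box (8 mm above the bench), its length roughly along the box's x axis.
- offcut_center (a point): The middle of the offcut, 22 mm above its underside.
- sawing_board: The sawing board, screwed to the bench: origin on the bench under the bed's centre, x towards the fence, y along the fence, z up. It carries bed and fence. A sawing hold is a push of some 15 N downwards and 15 N towards the fence together; the wood's friction (about 0.6) takes a share of each, and a piece pressed hard on the bed before it has reached the fence stays stuck short of it.
- bed: The board's flat plywood bed, 200 (x) by 300 (y) mm, its top 18 mm above the bench; origin and axes as the sawing board.
- fence: The board's fence, a fixed beech strip 300 mm long, 35 mm thick, along the far edge of the bed, its top 20 mm above the bed. Its straight inner face lies at x = +65 mm from the board's origin and faces -x. Origin and axes as the sawing board.
- saw_slot (a point): The saw slot, a 2 mm gap through the fence with a dark line across the bed, at y = -40 mm on the board; this point lies on the line at the bed's top, 5 mm in front of the fence. Axes as the sawing board.
- stop_block: Dark wooden stop block clamped fast to the fence with a blue G-clamp (the clamp reaches 61 mm above the bed): 44 (x) by 30 (y) by 36 mm high, standing on the bed and touching the fence. Origin at the centre of its underside, axes as the sawing board. The offcut's end goes against its -y face, 15 mm from its origin. It is 100 to 130 mm from the saw slot, so the offcut reaches over the slot.
- gents_saw: Loose small back saw, brass back and wooden handle, 365 mm long, lying flat, 20 mm high; origin between handle and blade. Leave alone.
- try_square: Loose try square, dark wooden stock 110 mm and steel blade 150 mm, 16 mm high; origin under the middle of the stock. Leave alone.
- glue: Standing white glue bottle, 58 mm across, 140 mm high; origin under its centre. Leave alone.
- screwdriver: Loose orange screwdriver lying on the bench. Leave alone.

How it is judged:
By the outcome, as a careful person would: the job done as asked, in the order asked, and still so for the second after the job is handed in, while the arm keeps its last pose, push and grip.
It also fails if it takes over 64 s, if anything falls off the work surface, if the arm or the gripper's body presses on something with over 40 N, if the wrist force passes 120 N, or if a joint passes its speed limit or range.

## Robot

A 6-joint arm with a two-finger parallel gripper is mounted at the origin on the work surface. World frame = base frame: x ahead of the robot, y to its left, z up, the work surface at z = 0. Lengths are in mm, angles in degrees, forces in N, time in s.
With the tool pointing down it reaches from about 300 to 850 mm from the base axis. Payload 4.2 kg.
Tool frame: the origin (TCP) lies at the centre of the arm's flange, where the gripper is bolted on; the fingertips stand 191 mm ahead of it and the grasp point (between the pads) lies 172 mm ahead of it; y points along the fingers, x is the direction in which the jaws open and shut, and the axes are right-handed (so a half turn about y gives the same grasp; the last joint's range is limited). The gripper opens to 91 mm and grips with 3 to 60 N. Pads are 32 mm wide; open, the fingers measure 118 mm over their backs; the gripper's body (76 mm by 178 mm) begins 60 mm behind the grasp point.
Start: joints at [67.666, 18.312, 89.639, -0, 72.044, -1.146], TCP at [207.818, 536.129, 404.776] pointing down, gripper open.
Joint ranges: [-177.97, 177.97], [-48.28, 115.42], [12.27, 149.76], [-77.06, 257.06], [2.81, 150.46], [-146.56, 146.56]. Speed limits (degrees/s): [147.25, 147.25, 180, 180, 180, 180].

## Interface

Orientations are given as [roll, pitch, yaw] about the fixed x, y, z axes, in that order (R = Rz(yaw) Ry(pitch) Rx(roll)).
In Python, from workcell import env gives the robot as it stands.
- The arm moves only by the tool carry_out, never from a script. Its argument "increments" is a list of rows, each a list of 3 entries, a list of its own where there are three numbers: the turn, a rotation vector about the tool's x, y, z in rad, then the shift along the tool's x, y, z in mm, then the closure, from 0 (fully open) to 1 (shut). In form: [[[wx, wy, wz], [dx, dy, dz], claw], ...]. A call has 1 to 10 rows; each row is the pose to reach, as a shift and turn from the pose commanded when the call began, along the tool's axes at that moment; what a row does not reach only later rows make up. A row lasts 1/12 s, in which the tool goes at most 41.7 mm and 7.16 degrees, less where a joint would pass 70% of its speed; a pose out of reach is approached as far as the arm can. A call with a gripper value outside its range is refused whole. The fingers move at their own pace and stop on an object; "force" is the grip in N (left out, the last holds). Time passes only in rows, so rows that repeat a pose let the fingers close. It gives the time, the measured TCP pose, the force and the opening at its end, in the units of the state.
- env.state(): the state, without advancing time (a new reading comes with each control period).
- env.grab_frame(name): name is "scene" or "top" or "wrist"; returns a dict with "frame" (480x640x3 uint8, blue, green, red), "z_map" (480x640 float32, mm along the optical axis (not along the pixel's ray), 0 where there is no reading), "camera_matrix" (3x3 intrinsics, pixels), "k1" (the pictures are not rectified: a ray, as slopes to the right and down, at radius r is drawn at 1 + k1 r^2 times it, then the intrinsics apply), "rvec" (rotation vector, rad) and "tvec" (3), from world to camera coordinates, as OpenCV has them; the wrist camera has in their place "hand_eye" (4x4, takes a point from camera to tool coordinates, whose origin is the TCP and whose axes are the tool frame's). Camera axes: x right, y down, z forward; pixel columns grow to the right and rows downward; lengths in mm; the calibration is good to about 2 mm. A picture is of the moment at which its call begins: read the wrist's pose just before it.
- env.job_done(): hands the job in, once; it reports no verdict.
The state is a dict: "time_s": time; "qpos": joint angles; "qvel": joint speeds; "effort": joint torques, N m; "ee_pos": TCP position; "ee_rot": TCP orientation; "force": force on the tool from outside, world axes, zero at the start; "torque": the same for the moment, N m; "gripper_width": finger opening in mm.
Only numpy, scipy, OpenCV 4.12 (cv2) and the standard library are available. Lean on these libraries where they do the work, as an engineer would, in place of code of your own. Each camera call takes 0.05 s, during which the arm holds its last target. There are 200 camera calls.

## Working session

There is one attempt and no reset: what is moved stays moved. The work goes in short steps, Python scripts to look and compute and a tool call to move; the robot and the scene stay as the last step left them, time stands still between calls to the robot, and variables do not carry over. Pictures are saved under pics/ and viewed, about 8 in all and at most 12, crops included, and the job is handed in when it is done.

Besides the shell and the picture viewer there is one more tool, called after "Request:" as name(argument=value, ...) on one line, values as JSON. carry_out: Moves the arm, as the interface text tells. Its arguments: {"type":"object","properties":{"increments":{"type":"array","items":{"type":"array"}},"force":{"type":"number"}},"required":["increments"]}

```bash
ls; mkdir -p pics; cat > h.py <<'E'
import numpy as np, cv2
from scipy.spatial.transform import Rotation as R
from workcell import env
def grab(n,save=None):
    s=env.state(); f=env.grab_frame(n)
    if 'hand_eye' in f:
        T=np.eye(4); T[:3,:3]=R.from_euler('xyz',s['ee_rot'],degrees=True).as_matrix(); T[:3,3]=s['ee_pos']
        f['T']=T@np.array(f['hand_eye'])
    else:
        M=np.eye(4); M[:3,:3]=cv2.Rodrigues(np.array(f['rvec'],float))[0]; M[:3,3]=np.ravel(f['tvec']); f['T']=np.linalg.inv(M)
    if save: cv2.imwrite('pics/'+save,f['frame'])
    return f
def slopes(f,px):
    K=np.array(f['camera_matrix']); px=np.atleast_2d(np.array(px,float))
    d=(px-K[:2,2])/[K[0,0],K[1,1]]; u=d.copy()
    for _ in range(20): u=d/(1+f['k1']*(u**2).sum(1,keepdims=True))
    return np.c_[u,np.ones(len(u))]
def onplane(f,px,z):
    v=slopes(f,px)@f['T'][:3,:3].T; o=f['T'][:3,3]
    return o+v*((z-o[2])/v[:,2:])
def cloud(f):
    v,u=np.mgrid[:480,:640]; s=slopes(f,np.c_[u.ravel(),v.ravel()])
    P=(s*f['z_map'].reshape(-1,1))@f['T'][:3,:3].T+f['T'][:3,3]
    P[f['z_map'].ravel()<=0]=np.nan
    return P.reshape(480,640,3)
E
python3 - <<'E'
from h import *
print(env.state())
for n in('scene','top'):
    f=grab(n,n+'0.png'); print(n,f['T'].round(2),f['k1'],f['camera_matrix'])
E
```

```text
pics
{'time_s': 0.0, 'qpos': array([ 6.76669993e+01,  1.83516942e+01,  8.97053858e+01, -2.26771526e-03,
        7.20419082e+01, -1.14484943e+00]), 'qvel': array([ 0.03245909, -0.05064343, -0.13327476, -0.04054497, -0.15804243,
       -0.0545587 ]), 'effort': array([-1.78258699e-03, -4.12461197e+01, -2.31968951e+01,  7.25391484e-02,
        4.56801255e-02, -1.19858910e-04]), 'ee_pos': array([207.75804445, 535.98623655, 403.92635742]), 'ee_rot': array([-90.00017781,   0.09901155,  68.81254961]), 'force': array([-0.69718511,  0.46179296,  0.02293032]), 'torque': array([ 0.02922692, -0.00319907,  0.01869391]), 'gripper_width': 91.27561015208948}
scene [[ 2.20000e-01  6.30000e-01 -7.50000e-01  1.75276e+03]
 [ 9.80000e-01 -1.60000e-01  1.50000e-01 -1.09800e+02]
 [-2.00000e-02 -7.60000e-01 -6.50000e-01  1.06823e+03]
 [ 0.00000e+00  0.00000e+00  0.00000e+00  1.00000e+00]] 0.05450888896179655 [[553.44486427   0.         319.92819226]
 [  0.         553.44486427 244.71039769]
 [  0.           0.           1.        ]]
top [[ 1.00000e-02 -1.00000e+00  4.00000e-02  5.23410e+02]
 [-1.00000e+00 -1.00000e-02  2.00000e-02  1.08070e+02]
 [-2.00000e-02 -4.00000e-02 -1.00000e+00  1.46341e+03]
 [ 0.00000e+00  0.00000e+00  0.00000e+00  1.00000e+00]] 0.0031074347255610805 [[550.81185636   0.         310.85763369]
 [  0.         550.81185636 239.56003207]
 [  0.           0.           1.        ]]
```

View pics/scene0.png

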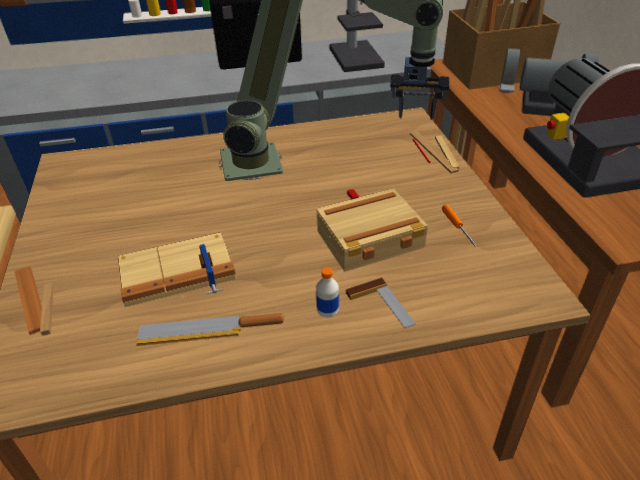

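View pics/top0.png

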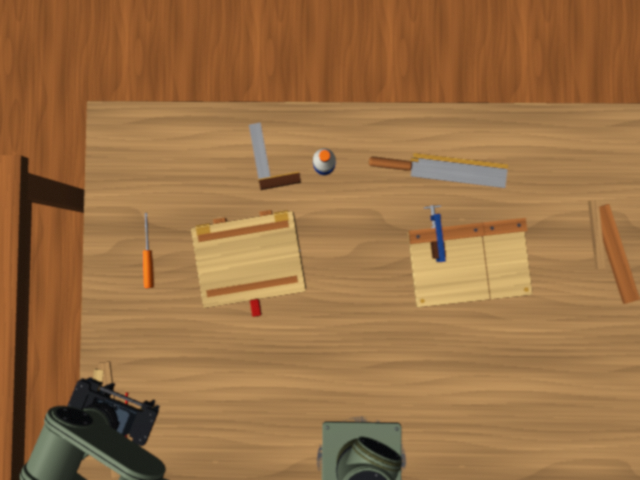

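```bash
cat > m.py <<'E'
from h import *
f=grab('top'); C=cloud(f); g=f['frame'].astype(int); hsv=cv2.cvtColor(f['frame'],cv2.COLOR_BGR2HSV)
X,Y,Z=C[...,0],C[...,1],C[...,2]
box=lambda u0,u1,v0,v1:(np.mgrid[:480,:640][1]>=u0)&(np.mgrid[:480,:640][1]<u1)&(np.mgrid[:480,:640][0]>=v0)&(np.mgrid[:480,:640][0]<v1)
def rect(m,name,z=None):
    m=cv2.morphologyEx(m.astype(np.uint8),cv2.MORPH_OPEN,np.ones((3,3)))
    n,l,st,_=cv2.connectedComponentsWithStats(m); k=1+st[1:,4].argmax(); m=l==k
    zz=np.nanmedian(Z[m]); px=np.argwhere(m)[:,::-1]
    P=onplane(f,px,zz if z is None else z)[:,:2].astype(np.float32)
    r=cv2.minAreaRect(P); print(name,'n',len(px),'z',zz.round(1),'c',np.round(r[0],1),'size',np.round(r[1],1),'ang',round(r[2],2)); return r
print('bench z',np.nanmedian(Z[330:360,350:500]))
red=box(235,275,290,325)&(hsv[...,1]>170)&((hsv[...,0]<6)|(hsv[...,0]>172)); rect(red,'tab')
rect(box(180,315,200,310)&(Z>72)&(Z<110)&~red,'lid')
rect(box(400,540,215,312)&(Z>10)&(Z<28),'bed')
rect(box(400,540,210,312)&(Z>31)&(Z<46),'fence')
rect(box(420,460,220,270)&(Z>49)&(Z<60),'block')
# slot: dark line across the bed
b=box(480,497,245,298)&(g.sum(2)<330)
rows=np.argwhere(b); 
for v in (245,255,265,275,285,295):
    w=g[v,478:498].sum(1); u=478+w.argmin(); print('slot',v,u,w.min(),onplane(f,[[u,v]],18)[0].round(1))
d=box(425,450,230,265)&(g.max(2)<90); rect(d,'darkblock',54)
E
python3 m.py
python3 - <<'E'
import sys; sys.path.insert(0,'.')
import cv2
t=cv2.imread('pics/top0.png')
a=cv2.resize(t[195:320,180:310],None,fx=3,fy=3,interpolation=2); b=cv2.resize(t[195:320,400:540],None,fx=3,fy=3,interpolation=2)
cv2.imwrite('pics/c1.png',cv2.hconcat([a,b])[:, :800])
E
```

```text
bench z -0.6170578686752606
tab n 131 z 91.1 c [405.  276.1] size [38.9 20.8] ang 8.97
lid n 8427 z 85.1 c [526.8 298.1] size [209.1 260.1] ang 9.95
bed n 6968 z 17.4 c [ 505.6 -273.7] size [164.7 300.6] ang 7.03
fence n 1103 z 37.4 c [ 609.7 -304.3] size [ 35.1 215.9] ang 6.98
block n 67 z 53.8 c [ 554.2 -176.5] size [39.4 11.6] ang 7.18
slot 245 483 393 [ 568.1 -308.1   18. ]
slot 255 484 415 [ 542.  -310.7   18. ]
slot 265 486 433 [ 516.1 -315.8   18. ]
slot 275 487 395 [ 490.1 -318.3   18. ]
slot 285 488 419 [ 464.2 -320.9   18. ]
slot 295 489 419 [ 438.3 -323.4   18. ]
darkblock n 98 z 53.5 c [ 553.1 -176.4] size [40.7 15.2] ang 0.54
```

View pics/c1.png

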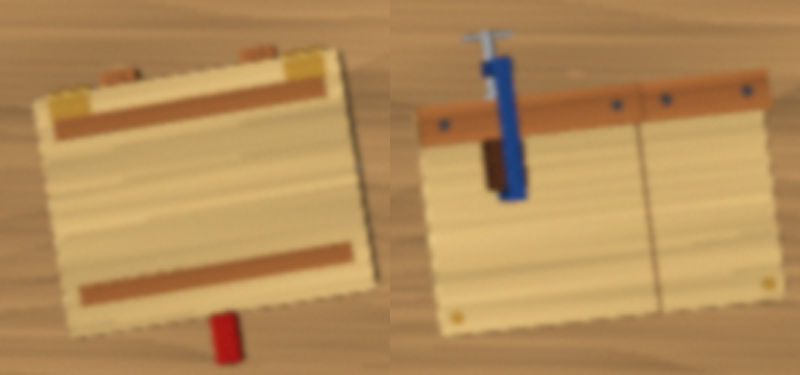

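The pictures show the box with its red tab at about (256,308) in the top view. The board has its slot at about u=487, and the stop block is half hidden under the blue clamp at about (438,250). The measured sizes agree with the given ones: lid 209×260, visible bed 165×300, fence 35 thick, tab z 91. Box yaw is about 10.1° and board yaw about 7.0°. Next I move above the tab.

Request:
carry_out(increments=[[[0, -0.055, 0], [-17, 8, -28], 0.4], [[0, -0.11, 0], [-34, 17, -55], 0.4], [[0, -0.165, 0], [-52, 25, -83], 0.4], [[0, -0.22, 0], [-69, 34, -110], 0.4], [[0, -0.275, 0], [-86, 42, -138], 0.4], [[0, -0.33, 0], [-103, 50, -166], 0.4], [[0, -0.385, 0], [-120, 59, -193], 0.4], [[0, -0.44, 0], [-138, 67, -221], 0.4], [[0, -0.495, 0], [-155, 76, -248], 0.4], [[0, -0.546, 0], [-172, 84, -276], 0.4]], force=20)

```text
time_s: 0.98
ee_pos: [403.5, 274.5, 320.2]
ee_rot: [-90.0, 0.0, 100.3]
force: [-0.6, 0.3, -0.5]
gripper_width: 54.8
```

```bash
cat >> h.py <<'E'
def tcp():
    s=env.state(); return np.array(s['ee_pos']),R.from_euler('xyz',s['ee_rot'],degrees=True)
def goto(p,yaw):  # tool shift and turn to TCP p, tool straight down, jaws at yaw
    q,r=tcp(); t=R.from_euler('xyz',[-90,0,yaw],degrees=True)
    print('turn',(r.inv()*t).as_rotvec().round(4),'shift',r.inv().apply(np.array(p)-q).round(1))
E
python3 - <<'E'
from h import *
s=env.state(); print(s['time_s'],s['ee_pos'],s['ee_rot'],s['gripper_width'],s['force'])
f=grab('wrist','w1.png'); C=cloud(f); hsv=cv2.cvtColor(f['frame'],cv2.COLOR_BGR2HSV)
m=((hsv[...,1]>170)&((hsv[...,0]<6)|(hsv[...,0]>172))).astype(np.uint8); 
n,l,st,c=cv2.connectedComponentsWithStats(m); k=1+st[1:,4].argmax(); print(st[k])
px=np.argwhere(l==k)[:,::-1]; z=np.nanmedian(C[...,2][l==k]); print('z',z)
print(cv2.minAreaRect(onplane(f,px,91.5)[:,:2].astype(np.float32)))
goto([403,275.7,260.5],100.1)
E
```

```text
0.9833 [403.45279428 274.52581244 320.17893103] [-8.99733432e+01  3.40755933e-03  1.00257519e+02] 54.76591411217066 [-0.63085067  0.34774652 -0.47407441]
[ 290  227   43   78 3240]
z 90.12995594695369
((402.7173156738281, 272.2415771484375), (44.43525314331055, 22.755096435546875), 9.301491737365723)
turn [-0.001   0.0024 -0.005 ] shift [ 5.3 58.2  1.8]
```

Request:
carry_out(increments=[[[0, 0, 0], [-1, 15, 2], 0.4], [[0, 0, 0], [-1, 30, 2], 0.4], [[0, 0, 0], [-1, 45, 2], 0.4], [[0, 0, 0], [-1, 59.5, 2], 0.4], [[0, 0, 0], [-1, 59.5, 2], 0.7], [[0, 0, 0], [-1, 59.5, 2], 1], [[0, 0, 0], [-1, 59.5, 2], 1], [[0, 0, 0], [-1, 59.5, 2], 1], [[0, 0, 0], [-1, 59.5, 2], 1], [[0, 0, 0], [-1, 59.5, 2], 1]], force=20)

```text
time_s: 1.87
ee_pos: [401.8, 273.0, 262.1]
ee_rot: [-90.1, 0.3, 100.2]
force: [4.6, -11.1, 2.1]
gripper_width: 23.9
```

Request:
carry_out(increments=[[[0, 0, 0], [-1, -13.7, -0.9], 1], [[0, 0, 0], [-2, -27.2, -2.6], 1], [[0, 0, 0], [-2, -40.7, -5.1], 1], [[0, 0, 0], [-2, -54, -8.4], 1], [[0, 0, 0], [-2, -67, -12.5], 1], [[0, 0, 0], [-2, -79.8, -17.4], 1], [[0, 0, 0], [-2, -92.3, -23.1], 1], [[0, 0, 0], [-2, -104.4, -29.5], 1], [[0, 0, 0], [-2, -116.1, -36.5], 1], [[0, 0, 0], [-2, -127.3, -44.3], 1]])

```text
time_s: 2.7
ee_pos: [445.1, 279.8, 389.3]
ee_rot: [-90.0, 0.1, 100.1]
force: [1.6, -1.7, -3.8]
gripper_width: 23.8
```

Request:
carry_out(increments=[[[0, 0, 0], [0, -10.8, -8.5], 1], [[0, 0, 0], [0, -21.1, -17.6], 1], [[0, 0, 0], [0, -30.7, -27.2], 1], [[0, 0, 0], [0, -39.8, -37.5], 1], [[0, 0, 0], [0, -48.3, -48.2], 1], [[0, 0, 0], [0, -56.1, -59.5], 1], [[0, 0, 0], [0, -63.2, -71.2], 1], [[0, 0, 0], [0, -69.6, -83.3], 1], [[0, 0, 0], [0, -75.2, -95.8], 1], [[0, 0, 0], [0, -80.1, -108.5], 1]])

```text
time_s: 3.53
ee_pos: [551.9, 298.7, 469.6]
ee_rot: [-89.9, 0.1, 100.1]
force: [-0.4, -3.3, -1.1]
gripper_width: 24.0
```

Request:
carry_out(increments=[[[0, 0, 0], [0, -3.5, -10.9], 1], [[0, 0, 0], [0, -6.4, -21.9], 1], [[0, 0, 0], [0, -8.8, -33.1], 1], [[0, 0, 0], [0, -10.6, -44.3], 1], [[0, 0, 0], [0, -11.9, -55.7], 1], [[0, 0, 0], [0, -12.6, -67.1], 1], [[0, 0, 0], [0, -12.7, -78.5], 1], [[0, 0, 0], [0, -12.3, -89.9], 1], [[0, 0, 0], [0, -11.3, -101.2], 1], [[0, 0, 0], [0, -9.7, -112.5], 1]])

```text
time_s: 4.37
ee_pos: [663.0, 318.1, 480.8]
ee_rot: [-90.2, 0.1, 100.0]
force: [1.3, -4.1, 5.1]
gripper_width: 23.8
```

Request:
carry_out(increments=[[[0, 0, 0], [0, 1.2, -5], 1], [[0, 0, 0], [0, 2.5, -11], 1], [[0, 0, 0], [0, 2.5, -11], 0.7], [[0, 0, 0], [0, 2.5, -11], 0.4], [[0, 0, 0], [0, 2.5, -11], 0.4], [[0, 0, 0], [0, -15, -11], 0.4], [[0, 0, 0], [0, -35, -11], 0.4], [[0, 0, 0], [0, -60, -11], 0.4], [[0, 0, 0], [0, -60, 10], 0.4], [[0, 0, 0], [0, -60, 40], 0.4]])

```text
time_s: 5.2
ee_pos: [624.2, 312.5, 538.8]
ee_rot: [-90.2, -0.1, 100.1]
force: [-0.9, 0.5, -0.5]
gripper_width: 54.8
```

```bash
python3 - <<'E'
from h import *
s=env.state(); print(s['time_s'],s['ee_pos'],s['ee_rot'],s['qpos'].round(1))
f=grab('top','top1.png'); C=cloud(f); c=C[200:330,180:320]; 
print('max z',np.nanpercentile(c[...,2],99.5))
cv2.imwrite('pics/c2.png',cv2.resize(f['frame'][130:330,150:350],None,fx=3,fy=3))
goto([460,290,420],100.1)
E
```

```text
5.2 [624.15180673 312.50458813 538.75424038] [-9.02071216e+01 -6.68813093e-02  1.00065901e+02] [ 25.7  28.3  55.3   0.   96.3 -74.4]
max z 719.1142699724883
turn [-0.0086  0.0014 -0.0005] shift [  6.8 119.6 157.8]
```

View pics/c2.png

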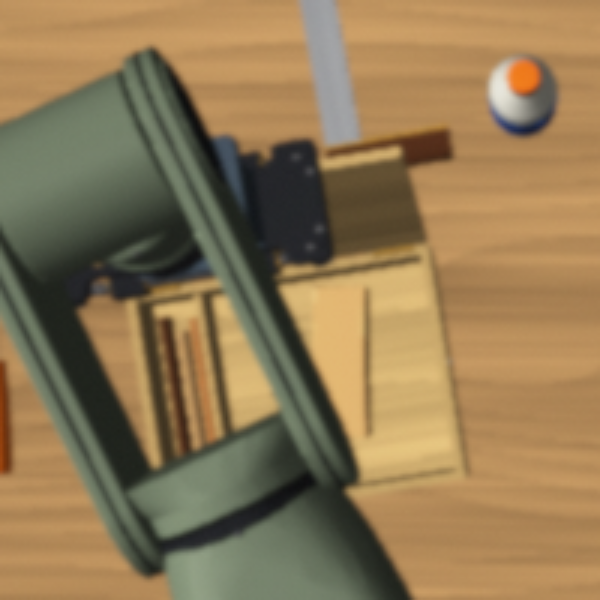

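The lid leans back open. The offcut shows in the box at about crop (340,360), right of the divider. I back off over it and measure with the wrist camera.

Request:
carry_out(increments=[[[0, 0, 0], [0, 0, 25], 0.3], [[0, 0, 0], [-5, 0, 50], 0.3], [[0, 0, 0], [-10, 15, 70], 0.3], [[0, 0, 0], [-15, 35, 85], 0.3], [[0, 0, 0], [-15, 60, 90], 0.3], [[0, 0, 0], [-15, 80, 90], 0.3], [[0, 0, 0], [-15, 100, 90], 0.3], [[0, 0, 0], [-15, 120, 90], 0.3], [[0, 0, 0], [-15, 120, 90], 0.3]])

```text
time_s: 6.0
ee_pos: [536.1, 281.4, 414.4]
ee_rot: [-89.5, 0.1, 100.1]
force: [-0.4, -0.4, -1.1]
gripper_width: 63.7
```

```bash
cat > off.py <<'E'
from h import *
s=env.state(); print(s['time_s'],s['ee_pos'],s['ee_rot'])
f=grab('wrist','w2.png'); C=cloud(f); Z=C[...,2]
m=((Z>46)&(Z<58)).astype(np.uint8); m=cv2.morphologyEx(m,cv2.MORPH_OPEN,np.ones((5,5)))
n,l,st,c=cv2.connectedComponentsWithStats(m)
for k in range(1,n):
    if st[k,4]<800: continue
    z=np.nanmedian(Z[l==k]); P=onplane(f,np.argwhere(l==k)[:,::-1],z)[:,:2].astype(np.float32); print(st[k],z.round(1),cv2.minAreaRect(P))
E
python3 off.py
```

```text
6.0 [536.06361677 281.37870239 414.3826381 ] [-89.53254803   0.12031269 100.12320436]
[ 255  146   69  151 7423] 51.0 ((548.7402954101562, 258.9673767089844), (129.96542358398438, 43.85466766357422), 1.8001631498336792)
```

View pics/w2.png

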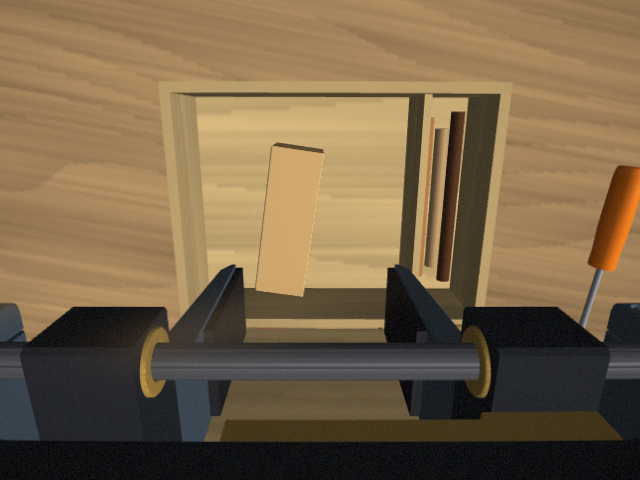

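The wrist view shows the offcut at (290,220) with a measured size of 130×43.9, which is good. It is clear of the walls and the divider. Next comes the grasp.

```bash
python3 -c "
from h import *
goto([542.7,258.8,222],91.8)"
```

```text
turn [-0.0045  0.1452 -0.0014] shift [-23.3 194.7  -2.9]
```

Request:
carry_out(increments=[[[-0.002, 0.07, 0], [-11, 20, -1.5], 0.3], [[-0.004, 0.145, -0.001], [-23, 45, -3], 0.3], [[-0.004, 0.145, -0.001], [-23, 75, -3], 0.3], [[-0.004, 0.145, -0.001], [-23, 105, -3], 0.3], [[-0.004, 0.145, -0.001], [-23, 135, -3], 0.3], [[-0.004, 0.145, -0.001], [-23, 160, -3], 0.3], [[-0.004, 0.145, -0.001], [-23, 180, -3], 0.3], [[-0.004, 0.145, -0.001], [-23, 190, -3], 0.3], [[-0.004, 0.145, -0.001], [-23, 194.5, -3], 0.3], [[-0.004, 0.145, -0.001], [-23, 194.5, -3], 0.3]])

```text
time_s: 6.88
ee_pos: [544.8, 259.8, 224.3]
ee_rot: [-90.3, -0.1, 91.8]
force: [-0.6, -0.6, 0.2]
gripper_width: 64.1
```

Request:
carry_out(increments=[[[0, 0, 0], [-1, 1.5, 1], 0.3], [[0, 0, 0], [-1, 1.5, 1], 0.4], [[0, 0, 0], [-1, 1.5, 1], 1], [[0, 0, 0], [-1, 1.5, 1], 1], [[0, 0, 0], [-1, 1.5, 1], 1], [[0, 0, 0], [-1, 1.5, 1], 1], [[0, 0, 0], [-1, 1.5, 1], 1]], force=55)

```text
time_s: 7.47
ee_pos: [543.6, 258.6, 223.3]
ee_rot: [-90.3, -0.1, 91.8]
force: [-1.2, -1.1, 5.4]
gripper_width: 43.8
```

Request:
carry_out(increments=[[[0, 0, 0], [0, -8, 0], 1], [[0, 0, 0], [0, -22, 0], 1], [[0, 0, 0], [0, -42, 0], 1], [[0, 0, 0], [0, -65, 0], 1], [[0, 0, 0], [0, -90, 0], 1], [[0, 0, 0], [0, -115, 0], 1], [[0, 0, 0], [0, -140, 0], 1], [[0, 0, 0], [0, -155, 0], 1], [[0, 0, 0], [0, -160, 0], 1]])

```text
time_s: 8.22
ee_pos: [543.0, 258.4, 385.4]
ee_rot: [-90.5, -0.2, 91.8]
force: [-0.1, 0.3, -0.7]
gripper_width: 43.6
```

```bash
python3 - <<'E'
from h import *
s=env.state(); print(s['time_s'],s['ee_pos'],s['force'],s['gripper_width'])
goto([470,-240,420],7)
E
```

```text
8.2167 [543.00822347 258.37117776 385.4386579 ] [-0.11000265  0.29688539 -0.72785504] 43.582529606333644
turn [0.0045 1.4798 0.009 ] shift [-495.7  -36.9   88.2]
```

Request:
carry_out(increments=[[[0, 0.08, 0], [-20, -3, 5], 1], [[0, 0.16, 0], [-50, -6, 10], 1], [[0, 0.24, 0.001], [-80, -9, 15], 1], [[0.001, 0.32, 0.002], [-110, -12, 20], 1], [[0.001, 0.4, 0.002], [-140, -15, 25], 1], [[0.001, 0.48, 0.003], [-170, -18, 30], 1], [[0.002, 0.56, 0.003], [-200, -21, 35], 1], [[0.002, 0.64, 0.004], [-230, -24, 40], 1], [[0.002, 0.72, 0.004], [-260, -27, 45], 1], [[0.002, 0.8, 0.005], [-290, -30, 45], 1]])

```text
time_s: 9.05
ee_pos: [505.4, -34.4, 410.9]
ee_rot: [-90.0, 0.2, 45.7]
force: [0.9, -0.3, -0.8]
gripper_width: 43.7
```

```bash
python3 - <<'E'
from h import *
s=env.state(); print(s['time_s'],s['ee_pos'],s['ee_rot'],s['force'],s['gripper_width'])
goto([530,-300,440],7)
f=env.grab_frame('wrist'); print(np.array(f['hand_eye']).round(2))
E
```

```text
9.05 [505.40355804 -34.36015006 410.88479523] [-89.96688575   0.1964397   45.72933194] [ 0.93457325 -0.31595057 -0.7620439 ] 43.7149534278958
turn [ 6.00e-04  6.76e-01 -3.50e-03] shift [-173.1  -28.6 -203. ]
[[ 1.    0.   -0.    0.97]
 [ 0.   -0.29  0.96 20.99]
 [ 0.   -0.96 -0.29 80.32]
 [ 0.    0.    0.    1.  ]]
```

Request:
carry_out(increments=[[[0, 0.07, 0], [-15, -2, -20], 1], [[0, 0.14, 0], [-30, -4, -40], 1], [[0, 0.22, 0], [-47, -6, -62], 1], [[0, 0.3, -0.001], [-65, -9, -85], 1], [[0, 0.38, -0.002], [-85, -12, -110], 1], [[0, 0.46, -0.002], [-102, -14, -132], 1], [[0, 0.54, -0.003], [-120, -16, -155], 1], [[0, 0.62, -0.003], [-135, -18, -175], 1], [[0, 0.676, -0.003], [-148, -19, -193], 1], [[0, 0.676, -0.003], [-148, -19, -193], 1]])

```text
time_s: 9.93
ee_pos: [543.0, -277.0, 429.8]
ee_rot: [-90.2, -0.1, 7.0]
force: [0.4, 0.5, -0.7]
gripper_width: 43.5
```

```bash
python3 - <<'E'
from h import *
s=env.state(); print(s['time_s'],s['ee_pos'],s['ee_rot'],s['force'],s['gripper_width'])
f=grab('wrist','w3.png'); C=cloud(f); Z=C[...,2]; print(f['camera_matrix'][0][0])
np.savez('w3.npz',C=C,F=f['frame'])
E
```

```text
9.9333 [ 542.9564687  -277.01146563  429.83207444] [-9.01592467e+01 -8.43598347e-02  6.96331074e+00] [ 0.36628541  0.48420723 -0.69217038] 43.53029850581702
411.9126219228999
```

View pics/w3.png

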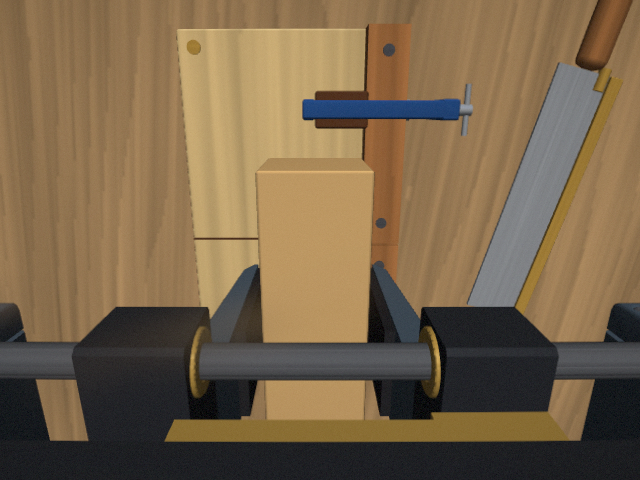

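The wrist view shows the stop block (dark, columns 316–368, rows 92–128) under the blue clamp, the fence's inner edge at about column 366 and the slot at row 239. The held offcut's end is at row ~160–172.

```bash
cat > m2.py <<'E'
from h import *
D=np.load('w3.npz'); C=D['C']; F=D['F'].astype(int); Z=C[...,2]
import types
f=grab('wrist')  # same pose as stored
hsv=cv2.cvtColor(f['frame'],cv2.COLOR_BGR2HSV); g=f['frame'].astype(int)
def fit(p):
    vx,vy,x,y=cv2.fitLine(np.array(p,np.float32),cv2.DIST_HUBER,0,.01,.01).ravel(); return np.array([x,y]),np.degrees(np.arctan2(vy,vx))
print('bed z',np.nanmedian(Z[60:220,210:240]),'fence z',np.nanmedian(Z[150:200,378:390]),'block z',np.nanmedian(Z[121:126,330:360]))
# fence inner top edge: strongest left-right colour step
rows=list(range(40,88,4))+list(range(135,155,3))+list(range(180,215,4)); pe=[]
for v in rows:
    d=np.abs(np.diff(cv2.GaussianBlur(f['frame'],(3,3),0)[v].astype(int),axis=0)).sum(1)[345:385]; pe.append([345+d.argmax()+.5,v])
print('cols',pe[::4])
for zz in (18,38):
    c,a=fit(onplane(f,pe,zz)[:,:2]); print('fence edge z',zz,c.round(1),a.round(2))
# block edges
dark=(g.max(2)<75)&(hsv[...,0]<25); 
for u in (318,330,345,360,366):
    r=[v for v in range(85,140) if dark[v,u]]; print('dark',u,r[0] if r else None,r[-1] if r else None)
vs=np.array([[u,max([v for v in range(85,140) if dark[v,u]])+.5] for u in range(322,362,4)])
P=onplane(f,vs,54); print('block -y edge top',fit(P[:,:2]))
# slot
ps=[[u,225+g[225:252,u].sum(1).argmin()] for u in range(200,255,5)]; print(ps[::4]); print('slot',fit(onplane(f,ps,18)[:,:2]))
# left bed edge
pl=[]
for v in range(45,225,12):
    d=np.abs(np.diff(cv2.GaussianBlur(f['frame'],(3,3),0)[v].astype(int),axis=0)).sum(1)[165:215]; pl.append([165+d.argmax()+.5,v])
print('bed left',fit(onplane(f,pl,18)[:,:2]))
# held piece
s=env.state(); zt=s['ee_pos'][2]-171.3; print('pred top',zt,'meas',np.nanmedian(Z[190:250,280:350]))
m=((Z>zt-8)&(Z<zt+8)).astype(np.uint8); m[262:]=0; n,l,st,_=cv2.connectedComponentsWithStats(m); k=1+st[1:,4].argmax(); print(st[k])
q=l==k; e=[]; L=[];Rr=[]
for v in range(185,258,6):
    c=np.where(q[v])[0]; L.append([c[0]-.5,v]); Rr.append([c[-1]+.5,v])
for u in range(275,360,8): e.append([u,np.where(q[:,u])[0][0]-.5])
for n_,p in (('L',L),('R',Rr),('end',e)): print(n_,p[0],p[-1],fit(onplane(f,p,zt)[:,:2]))
E
python3 m2.py
```

```text
bed z 17.097249842744247 fence z 37.0359568162356 block z 52.96571944953854
cols [[np.float64(365.5), 40], [np.float64(365.5), 56], [np.float64(364.5), 72], [np.float64(362.5), 135], [np.float64(362.5), 147], [np.float64(372.5), 184], [np.float64(372.5), 200]]
fence edge z 18 [ 581.8 -190.3] -78.1
fence edge z 38 [ 579.5 -191.3] -78.09
dark 318 96 131
dark 330 127 131
dark 345 130 131
dark 360 130 131
dark 366 85 130
block -y edge top (array([ 556.79724, -206.15654], dtype=float32), np.float32(7.167217))
[[200, np.int64(241)], [220, np.int64(241)], [240, np.int64(241)]]
slot (array([ 459.64316, -326.21948], dtype=float32), np.float32(7.1456))
bed left (array([ 419.27597, -235.81512], dtype=float32), np.float32(-82.946266))
pred top 258.54591977585244 meas 257.68795738415315
[  255   168   120    94 10829]
L [np.float64(255.5), 185] [np.float64(258.5), 257] (array([ 517.2997 , -235.80089], dtype=float32), np.float32(-82.70382))
R [np.float64(373.5), 185] [np.float64(370.5), 257] (array([ 560.3233 , -230.41083], dtype=float32), np.float32(-83.035904))
end [275, np.float64(167.5)] [355, np.float64(167.5)] (array([ 535.626  , -213.18826], dtype=float32), np.float32(7.140438))
```

Board yaw is 7.05°, and the slot-to-block-centre distance comes out at 122 mm, which fits the 100–130 given. The piece is aligned to within about 0.1°. I descend to just above the bed, short of the fence and the stop.

Request:
carry_out(increments=[[[0, 0, 0], [5, 15, 0], 1], [[0, 0, 0], [10, 40, -1], 1], [[0, 0, 0], [15, 70, -1.5], 1], [[0, 0, 0], [15, 100, -1.5], 1], [[0, 0, 0], [15, 125, -1.5], 1], [[0, 0, 0], [15, 150, -1.5], 1], [[0, 0, 0], [15, 168, -1.5], 1], [[0, 0, 0], [15, 180, -1.5], 1], [[0, 0, 0], [15, 188, -1.5], 1], [[0, 0, 0], [15, 190, -1.5], 1]], force=60)

```text
time_s: 10.87
ee_pos: [557.7, -272.0, 239.7]
ee_rot: [-89.9, 0.0, 7.3]
force: [0.6, -0.3, -0.7]
gripper_width: 43.9
```

```bash
cat >> h.py <<'E'
U=np.array([.99244,.12274,0]); V=np.array([-.12274,.99244,0])
def rep():
    s=env.state(); p=s['ee_pos']; F=s['force']
    print('t',s['time_s'],'u',(p@U).round(2),'v',(p@V).round(2),'z',p[2].round(2),'rot',s['ee_rot'].round(2),'Fu,v,z',(F@U).round(1),(F@V).round(1),F[2].round(1),'T',s['torque'].round(2),'w',s['gripper_width'].round(1))
E
python3 -c "
from h import *
rep()"
```

```text
Traceback (most recent call last):
  File "h.py", line 34, in rep
    print('t',s['time_s'],'u',(p@U).round(2),'v',(p@V).round(2),'z',p[2].round(2),'rot',s['ee_rot'].round(2),'Fu,v,z',(F@U).round(1),(F@V).round(1),F[2].round(1),'T',s['torque'].round(2),'w',s['gripper_width'].round(1))
                                                                                                                                                                                               ^^^^^^^^^^^^^^^^^^^^^^^^
AttributeError: 'float' object has no attribute 'round'
```

```bash
sed -i "s/s\['gripper_width'\].round(1)/round(s['gripper_width'],1)/" h.py; python3 -c "
from h import *
rep()"
```

```text
t 10.8667 u 520.13 v -338.43 z 239.68 rot [-8.994e+01  1.000e-02  7.310e+00] Fu,v,z 0.5 -0.4 -0.7 T [-0.05  0.06 -0.02] w 43.9
```

Request:
carry_out(increments=[[[0, 0, 0], [0, 1.5, 1], 1], [[0, 0, 0], [0, 3, 2], 1], [[0, 0, 0], [0, 4.2, 3], 1], [[0, 0, 0], [0, 4.2, 3], 1]])

```text
time_s: 11.2
ee_pos: [557.9, -270.1, 237.8]
ee_rot: [-90.1, -0.2, 7.2]
force: [-0.5, 0.1, -1.0]
gripper_width: 43.5
```

```bash
python3 -c "
from h import *
rep()"
```

```text
t 11.2 u 520.54 v -336.55 z 237.8 rot [-90.11  -0.21   7.24] Fu,v,z -0.5 0.2 -1.0 T [-0.09  0.06  0.03] w 43.5
```

Request:
carry_out(increments=[[[0, 0, 0], [0, 0, 0.7], 1], [[0, 0, 0], [0, 0, 1.4], 1], [[0, 0, 0], [0, 0, 2], 1], [[0, 0, 0], [0, 0, 2], 1]])

```text
time_s: 11.53
ee_pos: [557.6, -268.3, 237.4]
ee_rot: [-90.1, -0.2, 7.2]
force: [0.8, 0.8, -0.9]
gripper_width: 43.7
```

```bash
python3 -c "
from h import *
rep()"
```

```text
t 11.5333 u 520.41 v -334.71 z 237.39 rot [-90.09  -0.17   7.22] Fu,v,z 0.9 0.7 -0.9 T [-0.08  0.04 -0.02] w 43.7
```

Request:
carry_out(increments=[[[0, 0.003, 0], [0, 0, 0.6], 1], [[0, 0.003, 0], [0, 0, 1.2], 1], [[0, 0.003, 0], [0, 0, 1.8], 1], [[0, 0.003, 0], [0, 0, 2.4], 1], [[0, 0.003, 0], [0, 0, 2.4], 1]])

```text
time_s: 11.95
ee_pos: [557.4, -267.3, 237.6]
ee_rot: [-90.3, -0.2, 7.1]
force: [-0.5, -6.6, -0.5]
gripper_width: 43.8
```

```bash
python3 -c "
from h import *
rep()"
```

```text
t 11.95 u 520.35 v -333.71 z 237.55 rot [-90.3  -0.2   7.1] Fu,v,z -1.3 -6.5 -0.5 T [-1.26  0.23  0.01] w 43.8
```

Request:
carry_out(increments=[[[0, 0, 0], [2, 0, -0.7], 1], [[0, 0, 0], [4, 0, -0.7], 1], [[0, 0, 0], [6, 0, -0.7], 1], [[0, 0, 0], [7.5, 0, -0.7], 1], [[0, 0, 0], [8.5, 0, -0.7], 1], [[0, 0, 0], [8.5, 0, -0.7], 1]])

```text
time_s: 12.45
ee_pos: [564.7, -266.8, 237.3]
ee_rot: [-90.2, 0.1, 7.1]
force: [-3.8, -6.8, 1.7]
gripper_width: 43.6
```

```bash
python3 -c "
from h import *
rep()"
```

```text
t 12.45 u 527.68 v -334.06 z 237.28 rot [-9.018e+01  7.000e-02  7.070e+00] Fu,v,z -4.6 -6.3 1.7 T [-1.52  1.11 -0.14] w 43.6
```

Request:
carry_out(increments=[[[0, 0, 0], [0, 0, -0.8], 1], [[0, 0, 0], [0, 1, -0.8], 1], [[0, 0, 0], [0, 2, -0.8], 1], [[0, 0, 0], [0, 2, -0.8], 1]])

```text
time_s: 12.78
ee_pos: [564.7, -267.1, 235.3]
ee_rot: [-90.1, 0.1, 7.1]
force: [-5.9, -3.5, 2.7]
gripper_width: 43.3
```

```bash
python3 -c "
from h import *
rep()"
```

```text
t 12.7833 u 527.64 v -334.43 z 235.33 rot [-9.01e+01  6.00e-02  7.05e+00] Fu,v,z -6.2 -2.8 2.7 T [-1.01  1.02 -0.16] w 43.3
```

Request:
carry_out(increments=[[[0, 0, 0], [-0.6, 0.7, 0], 1], [[0, 0, 0], [-0.6, 1.4, 0], 1], [[0, 0, 0], [-0.6, 2.1, 0], 1], [[0, 0, 0], [-0.6, 2.1, 0], 1]])

```text
time_s: 13.12
ee_pos: [564.4, -267.1, 233.4]
ee_rot: [-90.1, -0.0, 7.0]
force: [-4.9, -3.8, 2.4]
gripper_width: 43.8
```

```bash
python3 -c "
from h import *
rep()"
```

```text
t 13.1167 u 527.39 v -334.37 z 233.41 rot [-9.012e+01 -1.000e-02  7.050e+00] Fu,v,z -5.4 -3.2 2.4 T [-0.98  0.82 -0.15] w 43.8
```

Request:
carry_out(increments=[[[0, 0, 0], [0, 0.6, 0], 1], [[0, 0, 0], [0, 1.2, 0], 1], [[0, 0, 0], [0, 1.2, 0], 1]])

```text
time_s: 13.37
ee_pos: [564.4, -267.0, 233.3]
ee_rot: [-90.1, -0.0, 7.1]
force: [-6.6, -3.3, 8.0]
gripper_width: 43.5
```

```bash
python3 -c "
from h import *
rep()"
```

```text
t 13.3667 u 527.33 v -334.29 z 233.28 rot [-9.013e+01 -2.000e-02  7.050e+00] Fu,v,z -6.9 -2.4 8.0 T [-0.87  1.15 -0.08] w 43.5
```

Request:
carry_out(increments=[[[0, 0, 0], [0.5, 0.5, 0], 1], [[0, 0, 0], [1, 1, 0], 1], [[0, 0, 0], [1.5, 1.5, 0], 1], [[0, 0, 0], [2, 2, 0], 1], [[0, 0, 0], [2, 2, 0], 1]])

```text
time_s: 13.78
ee_pos: [565.1, -267.0, 233.3]
ee_rot: [-90.1, 0.2, 7.1]
force: [-14.7, -2.6, 21.4]
gripper_width: 43.8
```

```bash
python3 -c "
from h import *
rep()"
```

```text
t 13.7833 u 528.04 v -334.29 z 233.3 rot [-90.12   0.16   7.07] Fu,v,z -15.0 -0.8 21.4 T [-0.87  2.38 -0.17] w 43.8
```

Request:
carry_out(increments=[[[0, 0, 0], [0.7, 0.1, 0.2], 1], [[0, 0, 0], [1.4, 0.2, 0.4], 1], [[0, 0, 0], [2, 0.3, 0.4], 1], [[0, 0, 0], [2, 0.3, 0.4], 1], [[0, 0, 0], [2, 0.3, 0.4], 1]])

```text
time_s: 14.2
ee_pos: [565.8, -266.8, 233.4]
ee_rot: [-90.1, 0.4, 7.1]
force: [-20.1, -4.3, 24.9]
gripper_width: 43.4
```

```bash
python3 - <<'E'
from h import *
rep()
f=grab('wrist'); g=grab('top','top2.png')
cv2.imwrite('pics/fin.png',cv2.hconcat([f['frame'][60:460,100:500],cv2.resize(g['frame'][150:350,400:560],(320,400))]))
C=cloud(f); print('piece top z',np.nanmedian(C[180:240,290:340,2]), 'visible piece px')
rep()
E
```

```text
t 14.2 u 528.75 v -334.21 z 233.35 rot [-90.14   0.36   7.09] Fu,v,z -20.5 -1.8 24.9 T [-1.2   3.25 -0.24] w 43.4
piece top z 61.19224423623632 visible piece px
t 14.3 u 528.74 v -334.21 z 233.34 rot [-90.13   0.36   7.09] Fu,v,z -20.0 -2.3 25.2 T [-1.2  3.2 -0.3] w 43.2
```

View pics/fin.png

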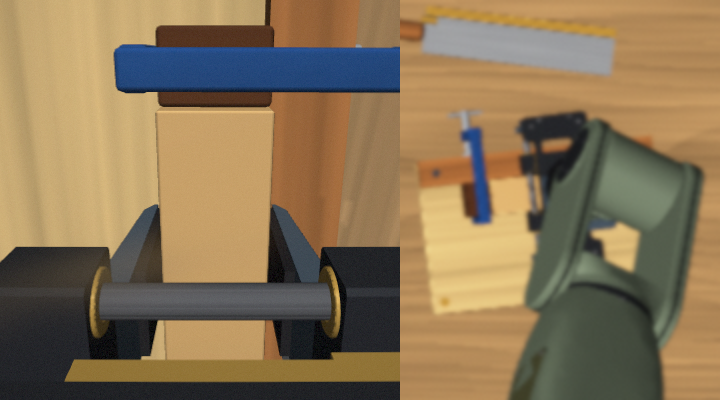

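The picture shows the piece's end tight against the stop block and in line with it along the fence, with the fingers between block and slot. The tool leans 0.36° under the push, so I take that out to keep the piece flat.

Request:
carry_out(increments=[[[0, 0, -0.003], [-0.6, 0, 0], 1], [[0, 0, -0.006], [-1.2, 0, 0], 1], [[0, 0, -0.009], [-1.7, 0, 0], 1], [[0, 0, -0.009], [-1.7, 0, 0], 1], [[0, 0, -0.009], [-1.7, 0, 0], 1]])

```text
time_s: 14.72
ee_pos: [564.1, -267.0, 233.2]
ee_rot: [-90.1, -0.1, 7.1]
force: [-18.7, -3.3, 24.5]
gripper_width: 43.5
```

```bash
python3 -c "
from h import *
rep()"
```

```text
t 14.7167 u 527.04 v -334.21 z 233.22 rot [-90.13  -0.13   7.1 ] Fu,v,z -18.9 -1.0 24.5 T [-1.39  3.63 -0.35] w 43.5
```

Request:
carry_out(increments=[[[0, 0, -0.001], [0.5, 0, 0], 1], [[0, 0, -0.002], [1, 0, 0.2], 1], [[0, 0, -0.002], [1, 0, 0.3], 1], [[0, 0, -0.002], [1, 0, 0.3], 1], [[0, 0, -0.002], [1, 0, 0.3], 1], [[0, 0, -0.002], [1, 0, 0.3], 1]])

```text
time_s: 15.22
ee_pos: [564.2, -267.0, 233.2]
ee_rot: [-90.1, -0.1, 7.1]
force: [-21.9, -6.1, 27.5]
gripper_width: 44.0
```

```bash
python3 - <<'E'
from h import *
rep()
f=grab('scene'); 
cv2.imwrite('pics/fin2.png',cv2.resize(f['frame'][120:360,90:490],(800,480)))
rep()
E
```

```text
t 15.2167 u 527.16 v -334.2 z 233.21 rot [-90.14  -0.1    7.11] Fu,v,z -22.5 -3.3 27.5 T [-1.61  4.13 -0.42] w 44.0
t 15.2667 u 527.16 v -334.2 z 233.23 rot [-90.14  -0.1    7.11] Fu,v,z -22.4 -3.7 26.9 T [-1.65  4.1  -0.39] w 43.2
```

View pics/fin2.png

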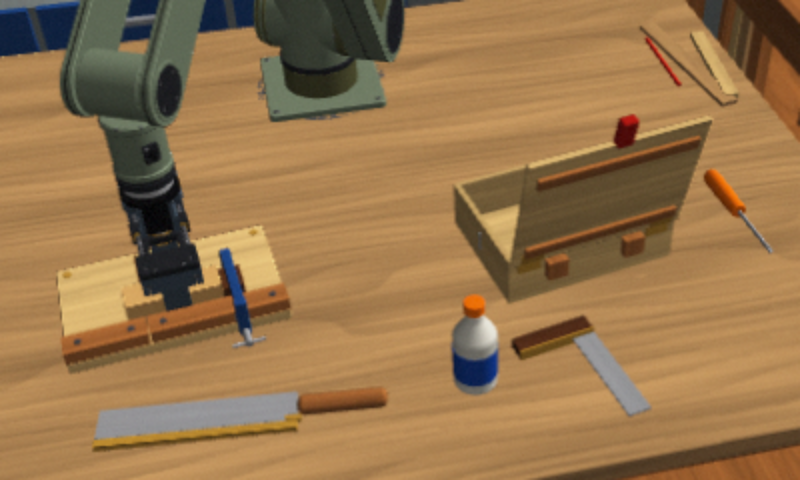

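The scene view shows the lid open on its stop, the tools unmoved and the piece along the fence. The fingers (about crop (175,280)) are between the slot (150,330) and the block, and the readings are steady. I hand in.

```bash
python3 -c "
from h import *
print(env.job_done()); rep()"
```

```text
the job is handed in; nothing more can be done
None
the job is handed in; nothing more can be done
```

I handed the job in at about 15.3 s, with the offcut still held pressed in place. The hand-in reports no verdict, so I could take no reading after it.

**What I did:**
- I lifted the lid by its tab past upright and let it go. It leans open on its stop.
- I took out the offcut and brought it gently against the stop block, then the fence, then the bed.
- I pressed it with a diagonal push, gripping with the force set to 60 N.

**Last checks:**
- **Push:** about 22 N into the fence, 27 N down and 3–4 N against the stop block. The pose held steady between the last two readings.
- **Fit:** the picture shows the piece's end tight against the block and in line with it along the fence. The height matches resting flat on the bed.
- **Fingers:** they are on the stop block's side of the slot, about 30 mm clear of it.
- **Tools:** the other tools look unmoved in the final scene picture.

**What disagreed:**
- The top camera read 2–4 mm off from the wrist camera at the tab. I went by the wrist camera and by contact forces.
- The fence met the piece about 2–3 mm earlier than the wrist camera measured.
- The first push tipped the tool 0.36°. I took that out, leaving −0.1° as when the piece was gripped.

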